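# Roll a blowpipe stub across the marver into its V-block

## Robot

A 7-joint arm with a two-finger parallel gripper is mounted at the origin on the work surface. World frame = base frame: x ahead of the robot, y to its left, z up, the work surface at z = 0. Lengths are in mm, angles in rad, forces in N, time in s.
With the tool pointing down it reaches from about 350 to 900 mm from the base axis. Payload 7.2 kg.
Tool frame: the origin (TCP) lies at the very end of the fingers, on their centre line; the grasp point (between the pads) lies 19 mm behind it; z points along the fingers, y is the line along which they close (so a half turn about z gives the same grasp; the last joint's range is limited). The gripper opens to 88 mm and grips with 3 to 60 N. Pads are 20 mm wide; open, the fingers measure 115 mm over their backs; the gripper's body (75 mm by 178 mm) begins 61 mm behind the grasp point.
Start: joints at [1.27, 0.411, -0.013, 1.596, 0.006, 1.134, -0.082], TCP at [144.177, -608.146, 222.653] pointing down, gripper open.
Joint ranges: [-2.95, 2.95], [-0.29, 1.99], [-1.47, 1.44], [0.14, 2.54], [-1.03, 4.17], [0.13, 1.85], [-2.86, 2.86]. Speed limits (rad/s): [2.39, 2.39, 3.01, 3.01, 3.14, 3.14, 3.14].

## Interface

Orientations are given as a unit quaternion [w, x, y, z].
In Python, from station import bot, grab_frame, find_in, outline_of gives the robot as it stands. The module is installed in compiled form; this text tells all that it offers. Calls block until the motion is done:
- bot.movep(position, orientation): joint-space move of the TCP to a pose.
- bot.line_to(position, rotation=None, feed=150): straight line of the TCP; rotation=None keeps the orientation; feed is the mean speed in mm/s.
- bot.move_j(angles): joint-space move.
- bot.release() and bot.gripper_close(f_grip=None): open the fingers fully, or close them until they stop; f_grip is the grip in N (None keeps the last).
- bot.pause(seconds).
- bot.solve_ik(position, orientation): joint angles nearest the present ones, or None.
- grab_frame(name): name is "scene" or "top" or "wrist"; returns a dict with "pixels" (480x640x3 uint8, red, green, blue), "range_z" (480x640 float32, mm along the optical axis (not along the pixel's ray), 0 where there is no reading), "camera_matrix" (3x3 intrinsics, pixels), "rvec" (rotation vector, rad) and "tvec" (3), from world to camera coordinates, as OpenCV has them. Camera axes: x right, y down, z forward; pixel columns grow to the right and rows downward; lengths in mm; the calibration is good to about 2 mm. A picture is of the moment at which its call begins.
A pose or a line that the arm cannot do raises bot.Unreachable and nothing moves.
- bot.close_job(): hands the job in; it is judged then, once.
Trained networks look in a picture, given as the dict that the camera call returned (one of the last four; its "shot" number tells which), for a name from the list of things; names that differ only in an ending like _2 or _b are one class to them, and where a whole thing is asked for, a point or a joint stands for the part that bears it (a point fixed in the world has none). Each returns a list of dicts, best first, with "p" (0 to 1); they miss things now and then, are a little off and sometimes report something else, mostly with a low value. They report only what shows in the picture. A call takes as long as a camera call. They do not tell look-alikes from the thing itself.
- find_in(picture, target): "centre" ([x, y, z] in mm, in the coordinates of the camera as it stood for that picture, good to about 4 mm: the middle of the surface that is visible of it).
- outline_of(picture, target): "pixels" (480x640 bool, what is visible of it).
Readings, each from a call of its own:
- bot.get_clock(): time.
- bot.get_joint_pos(): joint angles.
- bot.get_dq(): joint speeds.
- bot.get_effort(): joint torques, N m.
- bot.get_eef_pos(): TCP position.
- bot.get_tcp_rot(): TCP orientation.
- bot.get_ft_force(): force on the tool from outside, world axes, zero at the start.
- bot.get_ft_torque(): the same for the moment, N m.
- bot.get_finger_gap(): finger opening in mm.
- bot.get_grip_force(): force on a finger pad.
Only numpy, scipy, OpenCV 4.12 (cv2) and the standard library are available. Lean on these libraries where they do the work, as an engineer would, in place of code of your own. Each camera call takes 0.05 s, during which the arm holds its last target. There are 200 camera calls.

## Task

Put the short steel pipe away in its V-block without gripping or lifting it: push it gently by its side with the fingertips so that it rolls along the steel plate, over the edge, and drops into the groove. It must come to rest seated along the groove with both ends sticking out of the block; then take the hand away. Leave the jar, the mould and the wrench where they are.

Things in the scene. Friction and masses are not known exactly. Their poses are not given: they have to be found in the camera images.
- pipe: Loose bright steel pipe with dark ends, 40 mm diameter, 170 mm long, 0.4 kg, lying on the plate up to 7 degrees askew to the groove. Origin at its centre, on its axis, 50 mm above the bench (38 mm when seated); x runs along the pipe, y and z turn as it rolls. It rolls easily at right angles to its axis, hardly swivels when pushed off-centre, and soon stops when the push ends.
- vblock: Fixed aluminium block, 90 mm long (x) by 60 mm wide (y), 30 mm high, with a 90 degree V groove along its own x axis; the groove's mouth is 40 mm wide and 20 mm deep, with a flat lip 10 mm wide on either side. It stands against one end of the plate (the left or the right end, it varies), its top flush with the plate's top. Origin at the centre of its underside; z up.
- plate: Fixed dark steel plate (marver), 240 mm (x) by 260 mm (y), 30 mm thick, top at 30 mm above the bench. Origin at the centre of its underside. The V-block and the wooden stop block stand against its two y ends, centres 160 mm from the plate's centre; their axes are parallel to the plate's.
- stop: Fixed plain wooden block, 90 mm (x) by 60 mm (y), 55 mm high, at the plate's other end. Origin at the centre of its underside.
- jar: Loose amber glass jar with a steel cap, 60 mm in diameter, 85 mm high, standing on the bench beyond the plate. Origin at the centre of its underside. To be left alone.
- mould: Loose dark iron mould, 72 mm in diameter, 70 mm high with a stub on top, standing on the bench beyond the plate. Origin at the centre of its underside. To be left alone.
- wrench: Loose steel wrench lying on the bench on the robot's side of the plate. Origin on its underside, its x axis along the tool. To be left alone.
Things that resemble listed ones, but are neither listed nor needed, are in the scene too. Of the things like the pipe, leave any that is orange; of the rest the larger one is meant.

How it is judged (in metres and radians):
On the way:
1. the pipe rolls along the plate, turning about its axis, before it reaches the V-block (angular speed of pipe above 0.5 rad/s and distance of pipe from where it was at the start of the episode above 0.015 m and (y of pipe in the frame of vblock above 0.035 m or y of pipe in the frame of vblock below -0.035 m) and height (world z) of pipe between 0.045 and 0.055 m), for 0.2 s.
At the end, for the whole second after the job is handed in: The pipe rests in the V groove: its axis within 4 mm of the groove's centre line and seated height and within 4 degrees of the groove's direction, its middle within 40 mm of the block's middle (both ends stick out), at rest; jar, mould and wrench within 20 mm of where they were (x of pipe in the frame of vblock between -0.04 and 0.04 m and y of pipe in the frame of vblock between -0.004 and 0.004 m and z of pipe in the frame of vblock between 0.0343 and 0.0423 m and angle between the x axis of pipe and the x axis of vblock, either way round below 0.07 rad and linear speed of pipe below 0.03 m/s and distance of each of jar, mould, wrench from where it was at the start of the episode below 0.02 m); the robot touches nothing.
It fails at once if the pipe is lifted or carried (height (world z) of pipe above 0.062 m).
It fails at once if the pipe is knocked or thrown (faster than 0.7 m/s) (linear speed of pipe above 0.7 m/s).
It fails at once if a bystander is moved or tipped (distance of any of jar, mould, wrench from where it was at the start of the episode above 0.03 m or angle between any of jar, mould's own z axis and vertical above 0.4 rad).
It also fails if it takes over 35 s, if anything falls off the work surface, if the arm or the gripper's body presses on something with over 40 N, if the wrist force passes 120 N, or if a joint passes its speed limit or range.

## Working session

There is one attempt and no reset: what is moved stays moved. The work goes in short steps, each a Python script; the robot and the scene stay as the last script left them, time stands still between calls to the robot, and variables do not carry over. Pictures are saved under pics/ and viewed, at most 10 in all, crops included, and the job is handed in when it is done.

```bash
mkdir -p pics; cat > h.py <<'E'
import numpy as np, cv2
from station import bot, grab_frame, find_in, outline_of
def world(f,pts):
    R=cv2.Rodrigues(np.array(f["rvec"],float))[0]; return (np.atleast_2d(pts)-np.ravel(f["tvec"]))@R
def cloud(f,mask=None):
    d=f["range_z"]; m=d>0
    if mask is not None: m=m&mask
    v,u=np.nonzero(m); K=f["camera_matrix"]; z=d[v,u]
    return world(f,np.c_[(u-K[0,2])*z/K[0,0],(v-K[1,2])*z/K[1,1],z]),u,v
def px(f,p): return cv2.projectPoints(np.array(p,float).reshape(-1,3),np.array(f["rvec"],float),np.array(f["tvec"],float),np.array(f["camera_matrix"],float),None)[0].reshape(-1,2)
def save(f,n,crop=None,s=1):
    im=f["pixels"][:,:,::-1]
    if crop: im=im[crop[1]:crop[3],crop[0]:crop[2]]
    cv2.imwrite("pics/"+n,cv2.resize(im,None,fx=s,fy=s))
E
python3 - <<'E'
from h import *
for n in ["top","scene"]:
    f=grab_frame(n); save(f,n+".png")
    for t in ["pipe","vblock","plate","stop","jar","mould","wrench"]:
        for o in outline_of(f,t)[:4]:
            m=o["pixels"]; P,u,v=cloud(f,m)
            if len(u): print(n,t,round(o["p"],2),"px",int(u.mean()),int(v.mean()),len(u),"med",np.median(P,0).round(),"lo",np.percentile(P,2,axis=0).round(),"hi",np.percentile(P,98,axis=0).round(), "rect",[np.round(a) for a in cv2.minAreaRect(P[:,:2].astype(np.float32))])
print(bot.get_clock(),bot.get_tcp_rot())
E
```

```text
top pipe 0.96 px 190 149 1992 med [754. 313.  38.] lo [723. 233.  15.] hi [789. 395.  43.] rect [array([760., 315.]), array([171.,  46.]), np.float64(75.0)]
top pipe 0.9 px 188 265 1137 med [538. 319.  30.] lo [499. 264.  17.] hi [576. 374.  34.] rect [array([536., 320.]), array([132.,  30.]), np.float64(58.0)]
top pipe 0.67 px 331 240 2170 med [577.  53.  68.] lo [497.  23.  31.] hi [659.  84.  72.] rect [array([581.,  53.]), array([182.,  44.]), np.float64(12.0)]
top vblock 0.83 px 430 216 1605 med [ 622. -135.   26.] lo [ 578. -164.    1.] hi [667. -99.  33.] rect [array([ 624., -135.]), array([97., 72.]), np.float64(12.0)]
top vblock 0.16 px 331 240 2056 med [577.  54.  68.] lo [499.  24.  56.] hi [658.  84.  73.] rect [array([579.,  54.]), array([171.,  40.]), np.float64(12.0)]
top plate 0.72 px 348 234 15862 med [590.  11.  31.] lo [ 466. -105.   28.] hi [712. 156.  34.] rect [array([591.,  24.]), array([251., 271.]), np.float64(12.0)]
top stop 0.94 px 260 253 1782 med [557. 181.  56.] lo [513. 148.   2.] hi [601. 218.  59.] rect [array([559., 187.]), array([98., 72.]), np.floa
[... 1447 characters left out ...]
ne stop 0.62 px 350 212 1151 med [568. 169.  53.] lo [516. 143.  15.] hi [605. 211.  56.] rect [array([532., 211.]), array([103., 177.]), np.float64(38.0)]
scene jar 0.98 px 366 323 1887 med [805. -60.  60.] lo [775. -74.   6.] hi [824. -25.  86.] rect [array([795., -45.]), array([59., 61.]), np.float64(31.0)]
scene mould 0.6 px 410 266 1430 med [759. 125.  44.] lo [714. 106.  -0.] hi [784. 183.  69.] rect [array([733., 169.]), array([ 78., 139.]), np.float64(33.0)]
scene wrench 0.81 px 249 233 572 med [428.   4.   6.] lo [398. -70.  -1.] hi [453.  93.   9.] rect [array([452.,  19.]), array([ 93., 177.]), np.float64(10.0)]
0.8 [ 3.66073812e-05  9.93234773e-01  1.16123576e-01 -3.65638883e-06]
```

View pics/top.png

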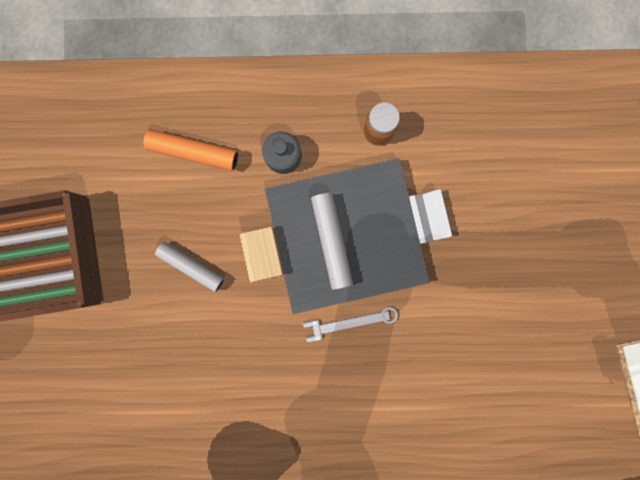

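```bash
python3 - <<'E'
from h import *
f=grab_frame("top"); save(f,"crop.png",(230,150,480,340),3)
P,u,v=cloud(f)
# plate frame yaw
pl=outline_of(f,"plate")[0]["pixels"]; Q,_,_=cloud(f,pl); Q=Q[(Q[:,2]>24)&(Q[:,2]<36)]
print("plate",cv2.minAreaRect(Q[:,:2].astype(np.float32)), "z",np.median(Q[:,2]))
c=np.array([590,24]);
for t in ["vblock","stop"]:
    Q,_,_=cloud(f,outline_of(f,t)[0]["pixels"]); Q=Q[Q[:,2]>(24 if t=="vblock" else 48)]
    print(t,cv2.minAreaRect(Q[:,:2].astype(np.float32)))
m=(P[:,2]>52)&(P[:,2]<76)&(abs(P[:,0]-579)<100)&(abs(P[:,1]-54)<45)
Q=P[m]; print("pipe",cv2.minAreaRect(Q[:,:2].astype(np.float32)),Q[:,2].max(),len(Q))
T=Q[Q[:,2]>67]; print(cv2.fitLine(T[:,:2].astype(np.float32),cv2.DIST_L2,0,.01,.01).ravel(),T.mean(0))
E
```

```text
plate ((589.839111328125, 25.121971130371094), (240.42877197265625, 261.6502685546875), 11.908556938171387) z 30.881251943642198
vblock ((622.4790649414062, -131.00762939453125), (90.25311279296875, 61.238861083984375), 11.396185874938965)
stop ((556.7642822265625, 182.26394653320312), (90.10317993164062, 60.68233108520508), 12.00251579284668)
pipe ((578.693359375, 53.73994445800781), (171.43865966796875, 39.84981918334961), 11.887049674987793) 74.5579744802671 2090
[9.7862840e-01 2.0563670e-01 5.7822174e+02 5.3403412e+01] [578.22172853  53.40341142  69.82648504]
```

The candidates for the pipe are the orange one at px (190,150), a short grey one at (188,267), and a large grey one on the plate at (331,240). Orange is ruled out and the larger grey one is meant, so it's the one on the plate. The V-block is at (430,216) and the stop at (260,253). I'll check the choice in a close crop, then move above the approach point.

View pics/crop.png

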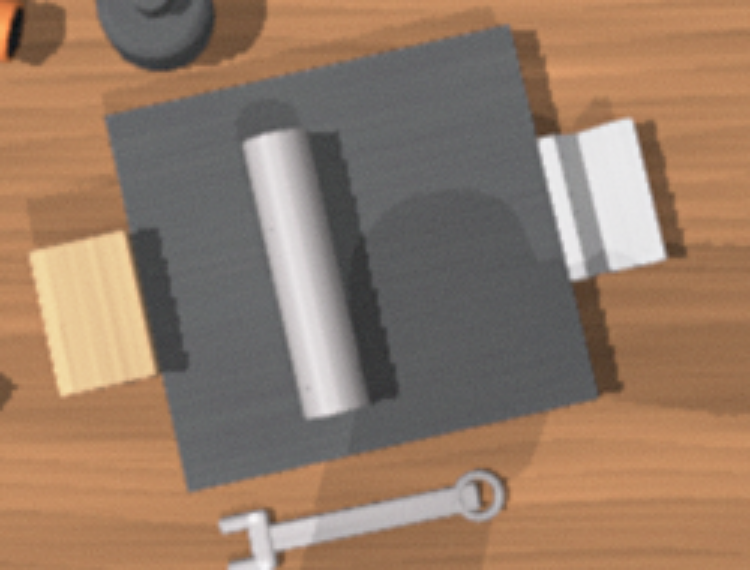

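```bash
cat >> h.py <<'E'
from scipy.spatial.transform import Rotation as Ro
YAW=np.deg2rad(11.9); U=np.array([np.cos(YAW),np.sin(YAW),0]); N=np.array([-U[1],U[0],0])
VB=np.array([589.8,25.1,0])-160*N
def at(x,y,z): return (VB+x*U+y*N+[0,0,z]).tolist()
def quat(yaw,s=1):
    y=s*np.array([np.cos(yaw),np.sin(yaw),0]); z=np.array([0,0,-1.]); 
    q=Ro.from_matrix(np.c_[np.cross(y,z),y,z]).as_quat(); return [q[3],q[0],q[1],q[2]]
def pipe_vb(f):
    P,u,v=cloud(f); D=P-VB; X=D@U; Y=D@N
    m=(P[:,2]>44)&(P[:,2]<76)&(abs(X)<110)&(Y>-40)&(Y<230); 
    return X[m],Y[m],P[m,2]
E
python3 - <<'E'
from h import *
print("VB",VB)
best=None
for s in (1,-1):
    q=quat(YAW,s); a=bot.solve_ik(at(-5,235,200),q); b=bot.solve_ik(at(-5,40,40),q)
    print(s,np.round(a,2) if a is not None else None,np.round(b,2) if b is not None else None)
    if a is not None and b is not None:
        d=abs(np.array(a)-bot.get_joint_pos()).max()
        if best is None or d<best[0]: best=(d,s)
print(best); s=best[1]
bot.movep(at(-5,240,200),quat(YAW,s))
print(bot.get_eef_pos(),bot.get_clock(),s)
f=grab_frame("wrist"); save(f,"w1.png")
for o in outline_of(f,"pipe")[:3]:
    P,u,v=cloud(f,o["pixels"]); D=P-VB
    if len(P)<50: continue
    T=D[P[:,2]>66]
    print(o["p"],u.mean(),v.mean(),len(P),"z",P[:,2].max())
    if len(T)>20: print("x",np.percentile(T@U,[0,100]),"y",np.median(T@N),"slope deg",np.rad2deg(np.polyfit(T@U,T@N,1)[0]))
E
```

```text
VB [ 622.79266966 -131.46143762    0.        ]
1 [ 0.45  0.54 -0.99  1.7   0.48  1.17 -0.46] [ 0.57  0.72 -0.72  1.74  0.58  0.91 -0.19]
-1 [-1.08  0.65  1.26  1.79 -0.66  1.21 -2.55] [ 0.07  0.6   0.01  1.78 -0.01  0.77 -2.86]
(np.float64(0.9785277220249721), 1)
[568.67366527 101.24009363 199.83626526] 3.9083 1
0.92 317.09156626506024 281.37939759036146 8300 z 201.6597301541878
x [-87.42512438  79.51802033] y 189.65735563831112 slope deg -0.059605948286435076
0.89 569.593976252534 58.88155227338546 6906 z 43.162448811542276
0.64 290.5243553008596 11.298949379178605 1047 z 33.54452737650706
```

The crop shows the bright grey pipe on the plate at about (305,275), parallel to the groove of the V-block on the right (600,200). The wrist view agrees: y=190 mm, skew about 0, x=-4 mm in the block frame. Next I lower the open fingers behind it and push partway.

```bash
python3 - <<'E'
from h import *
bot.line_to(at(-4,240,42),feed=120)
print(bot.get_eef_pos(),bot.get_ft_force())
bot.line_to(at(-4,100,42),feed=45)
print(bot.get_clock(),bot.get_eef_pos(),bot.get_ft_force())
for n in ("top","scene"):
    f=grab_frame(n); save(f,n+"2.png")
    for o in outline_of(f,"pipe")[:4]:
        P,u,v=cloud(f,o["pixels"]); D=P-VB; T=D[(P[:,2]>66)&(P[:,2]<73)&(abs(D@U)<120)&(abs(D@N)<230)]
        if len(T)>20: print(n,o["p"],len(T),"x",np.percentile(T@U,[1,99]),"y",np.median(T@N),"deg",np.rad2deg(np.polyfit(T@U,T@N,1)[0]))
E
```

```text
[569.86830881 102.69421968  42.70462993] [ 0.57150126  0.78295224 -0.08762127]
8.7333 [598.25217226 -34.32494829  42.02941845] [0.75007272 0.45878511 0.20768269]
scene 0.78 728 x [-87.82986345  79.95972097] y 65.1417171663862 deg -0.0026058827303489787
```

View pics/scene2.png

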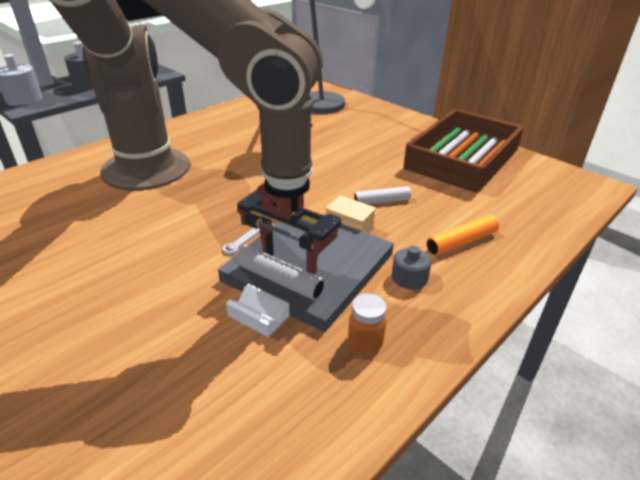

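The scene view shows the pipe at (283,275), square in front of the two fingers, with the block just ahead at (258,308). It's at y≈65–70 mm with no skew. Next I push it over the edge slowly, then retreat.

```bash
python3 - <<'E'
from h import *
def look(n,tag):
    f=grab_frame(n); save(f,tag)
    for o in outline_of(f,"pipe")[:4]:
        P,u,v=cloud(f,o["pixels"]); D=P-VB; k=(P[:,2]>50)&(P[:,2]<73)&(abs(D@U)<120)&(abs(D@N)<100)
        if k.sum()<20: continue
        D=D[k]; T=D[D[:,2]>np.percentile(D[:,2],99)-4]
        print(n,o["p"],len(T),"top z",np.percentile(D[:,2],99),"x",np.percentile(T@U,[1,99]),"y",np.median(T@N),"deg",np.rad2deg(np.polyfit(T@U,T@N,1)[0]))
bot.line_to(at(-4,42,42),feed=35)
bot.pause(.3); look("scene","s3.png"); print(bot.get_ft_force(),bot.get_clock())
bot.line_to(at(-4,110,42),feed=100)
bot.line_to(at(-4,200,200),feed=200)
look("top","t4.png"); look("scene","s4.png"); print(bot.get_clock())
E
```

```text
scene 0.76 736 top z 59.03938463776678 x [-87.5037659   79.92928844] y -3.064909713226542 deg 0.018023800176253855
[ 0.46876171 -0.17971649 -0.77340233] 11.1417
top 0.52 109 top z 61.793653331034506 x [37.07417309 79.25038813] y -1.3431053042828722 deg 14.062722626296804
scene 0.89 755 top z 59.040830082431235 x [-87.72445094  79.86239505] y -3.148938295744041 deg -0.19850700477131128
13.2333
```

View pics/t4.png

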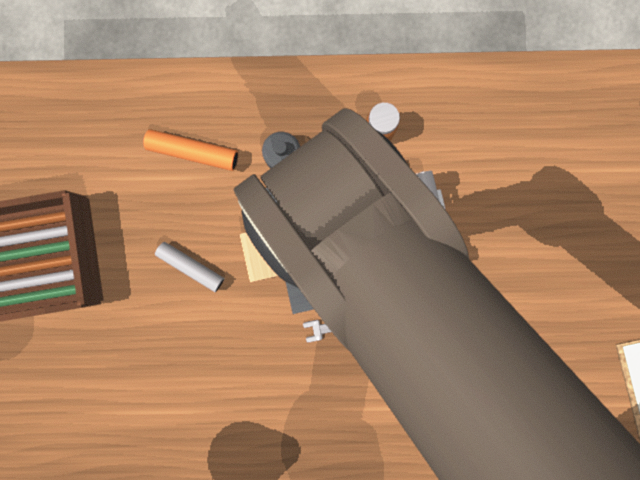

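In the top view the arm hides most of the plate. The jar (384,118) and mould (281,152) look unmoved, and so does the part of the wrench that shows (315,330). From the scene camera the pipe's top is at 59 mm (58 expected when seated), its skew is 0.2° and its centre is x≈-4 mm. It's seated and the hand is clear, so I'm handing in.

```bash
python3 -c "
from h import *
print(bot.close_job(),bot.get_clock())"
```

```text
the job is handed in; nothing more can be done
the job is handed in; nothing more can be done
```

I rolled the pipe along the plate into the V-block, where it measured as seated with both ends sticking out, withdrew the hand and handed the job in at about 13 s; no verdict was returned.

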